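# Put the snips away in the instrument drawer under the grow light

### The job

Put the snips that lie on the bench away in the top drawer of the white cabinet: draw the drawer well out, lay the snips flat in the compartment that already holds the other pair of snips, let go, and push the drawer fully shut. The grow light hangs low over the open drawer; do not touch it or the seedlings, and leave everything else on the bench where it is and the drawer's other tools in their compartments.

Things in the scene. Friction and masses are not known exactly. Their poses are not given: they have to be found in the camera images.
- drawer (a joint): Top drawer of the cabinet: opening in m, 0 = fully shut, 0.18 = at its outer stop; slides along the cabinet's -x, stays where it is left (about 2 N friction plus light damping). It has no handle: it is drawn by a fingertip behind its front panel. Starts 85 to 115 mm open.
- cabinet: White steel bench cabinet, fixed, 260 deep (x) x 320 wide (y) x 185 high mm. Origin: centre of its underside, on the bench; x points from its front to its back (away from the robot), z up. Face plane at x = -130 mm. Three drawer fronts, the lower two fixed shut. The underside of its top panel is 177 mm above the bench.
- front_rim (a point): Middle of the top edge of the top drawer's front panel, 169 mm above the bench; moves with the drawer; axes as the cabinet's. The panel is 12 mm thick (point in mid thickness), 312 wide, its lower edge 121 mm above the bench; shut, this point is 6 mm before the cabinet's face plane. Behind the panel the drawer is open above; its floor is 34 mm below this point.
- left_compartment (a point): Left (+y) compartment of the drawer: centre of its floor, 135 mm above the bench, moves with the drawer; axes as the cabinet's. The floor measures 220 mm (x: from 110 mm before this point, the front panel's inner face, to 107 behind) by 145 mm (y). Side walls 28 mm high, 3 mm thick; divider to the other compartment 22 mm high, 3 mm thick, 75 mm to the right (-y).
- right_compartment (a point): Right (-y) compartment of the drawer: centre of its floor, the mirror image of the left one (the divider is 75 mm to its left, +y).
- light_edge (a point): Grow light over the cabinet, fixed: middle of the lower front edge of its front bar, 440 mm above the bench, 90 mm before the cabinet's face plane, axes as the cabinet's. The bar reaches 36 mm back, 420 across and 21 up, over the open drawer. Two more bars lie 122 and 244 mm behind; arms along x at 195 mm either side (up to 470 above the bench) and 18 mm posts 140 mm behind this point carry them.
- grow_light: The grow light as a whole; origin as the cabinet's.
- seedlings: Black tray of seedlings on top of the cabinet, 180 x 290 mm, fixed; origin at its underside centre; leaves and labels reach 280 mm above the bench. Its front edge is 15 mm behind the cabinet's face plane.
- snips: The snips to be put away, lying on the bench: plain stainless scissors-shaped snips, 133 mm long, 55 mm over the two finger bows, 10 mm thick, about 75 g. Origin: underside, middle of the length; x points to the blade tips (bows from x = -68 to -24 mm, blades from 19 to 65 mm). The shank between (x -27 to 19 mm) is 16 mm wide (y) and 10 mm high: the place to grip.
- stored_snips: A second, identical pair of snips, loose in one compartment of the drawer (left or right), blades to the back, near the outer side wall (about 112 mm from the drawer's middle), so that some 80 mm beside the divider are free; same origin and axes.
- stored_forceps: Steel forceps, 128 mm long, 15 wide, 9 high, loose in the drawer's other compartment, likewise near its outer wall; origin underside, middle; x to the points.
- forceps: Steel forceps on the bench, 128 x 15 x 9 mm, loose; bystander.
- spatula: Small spatula with wooden handle on the bench, 150 x 15 x 9 mm, loose; bystander.
- petri_dishes: Stack of three covered Petri dishes, 93 mm across, 48 high, loose on the bench; origin underside centre; bystander.
- wash_bottle: White wash bottle, 66 mm across, 210 high, loose on the bench; bystander.
- culture_jar: Glass culture jar with white cap, 64 mm across, 75 high, loose on the bench; bystander.

How it is judged:
By the outcome, as a careful person would: the job done as asked, in the order asked, and still so for the second after the job is handed in, with the robot touching nothing.
It also fails if it takes over 72 s, if anything falls off the work surface, if the arm or the gripper's body presses on something with over 40 N, if the wrist force passes 120 N, or if a joint passes its speed limit or range.

### The arm

A 6-joint arm with a two-finger parallel gripper is mounted at the origin on the work surface. World frame = base frame: x ahead of the robot, y to its left, z up, the work surface at z = 0. Lengths are in m, angles in rad, forces in N, time in s.
With the tool pointing down it reaches from about 0.25 to 0.775 m from the base axis. Payload 4 kg.
Tool frame: the origin (TCP) lies on the centre line of the jaws, within the pads' length; the fingertips stand 14 mm ahead of it and the grasp point (between the pads) lies 5 mm behind it (robot.tcp_to_tips is the distance from the TCP to the fingertips, in m); z points along the fingers, y is the line along which they close (so a half turn about z gives the same grasp; the last joint's range is limited). The gripper opens to 94 mm and grips with 3 to 60 N. Pads are 16 mm wide; open, the fingers measure 119 mm over their backs; the gripper's body (75 mm by 177 mm) begins 78 mm behind the grasp point.
Start: joints at [-1.35, 0.087, 1.371, -0, 1.684, -0.103], TCP at [0.175, -0.521, 0.22] pointing down, gripper open.
Joint ranges: [-3.1, 3.1], [-0.76, 2.03], [0.27, 2.55], [-1.08, 4.22], [0.17, 2.65], [-2.57, 2.57]. Speed limits (rad/s): [2.79, 2.79, 3.14, 3.14, 3.14, 3.14].

### API

Orientations are given as [roll, pitch, yaw] about the fixed x, y, z axes, in that order (R = Rz(yaw) Ry(pitch) Rx(roll)).
In Python, from bench import robot gives the robot as it stands.
- The arm moves only by the tool carry_out, never from a script. Its argument "increments" is a list of rows, each a list of 3 entries, a list of its own where there are three numbers: the closure in counts, from 0 (fully open) to 255 (shut), then the shift along the tool's x, y, z in mm, then the turn about the tool's z in degrees. In form: [[fingers, [dx, dy, dz], twist], ...]. A call has 1 to 8 rows; each row shifts and turns the commanded pose from where the row before left it, along the tool's axes as they then stand; what a row does not reach is not made up. A row lasts 1/10 s, in which the tool goes at most 50 mm and 8.59 degrees, less where a joint would pass 70% of its speed; a pose out of reach is approached as far as the arm can. A call with a gripper value outside its range is refused whole. The fingers move at their own pace and stop on an object; the grip force is fixed at half the most. Time passes only in rows, so rows that do not move let the fingers close. It gives the time, the measured TCP pose, the force, the opening and the grip force at its end, in the units of the state.
- robot.get_obs(): the state, without advancing time (a new reading comes with each control period).
- robot.snapshot(name): name is "scene" or "top"; returns the picture (480x640x3 uint8, blue, green, red); there is no depth.
- robot.get_calibration(name): a dict with "vfov" (degrees; the focal length in pixels is half the picture's height over the tangent of half this angle, whatever the lens; pixels are square), "cx", "cy" (the principal point, pixels), "k1" (the pictures are not rectified: a ray, as slopes to the right and down, at radius r is drawn at 1 + k1 r^2 times it, then the intrinsics apply), "T" (4x4, takes a point from camera to world coordinates). Camera axes: x right, y down, z forward; pixel columns grow to the right and rows downward; lengths in m; the calibration is good to about 2 mm. A picture is of the moment at which its call begins. get_calibration takes no time and is no camera call.
- robot.close_job(): hands the job in; it is judged then, once.
The state is a dict: "time": time; "joint_positions": joint angles; "qvel": joint speeds; "joint_torque": joint torques, N m; "tool_pos": TCP position; "ee_rot": TCP orientation; "wrist_force": force on the tool from outside, world axes, zero at the start; "wrist_torque": the same for the moment, N m; "width": finger opening in m; "finger_force": force on a finger pad.
Only numpy, scipy, OpenCV 4.12 (cv2) and the standard library are available. Lean on these libraries where they do the work, as an engineer would, in place of code of your own. Each camera call takes 0.05 s, during which the arm holds its last target. There are 200 camera calls.

## Working session

There is one attempt and no reset: what is moved stays moved. The work goes in short steps, Python scripts to look and compute and a tool call to move; the robot and the scene stay as the last step left them, time stands still between calls to the robot, and variables do not carry over. Pictures are saved under pics/ and viewed, at most 10 in all, crops included, and the job is handed in when it is done.

Besides the shell and the picture viewer there is one more tool, called after "Call:" as name(argument=value, ...) on one line, values as JSON. carry_out: Moves the arm, as the interface text tells. Its arguments: {"type":"object","properties":{"increments":{"type":"array","items":{"type":"array"}}},"required":["increments"]}

```bash
mkdir -p pics; cat > h.py <<'E'
import numpy as np, cv2
from bench import robot
def cam(n):
    c=robot.get_calibration(n); f=240/np.tan(np.radians(c["vfov"])/2); return c,f
def ray(n,u,v):
    c,f=cam(n); d=np.array([(u-c["cx"])/f,(v-c["cy"])/f]); s=d.copy()
    for _ in range(30): s=d/(1+c["k1"]*(s@s))
    T=np.array(c["T"]); return T[:3,3],T[:3,:3]@np.array([s[0],s[1],1])
def onz(n,u,v,z):
    o,d=ray(n,u,v); return o+d*(z-o[2])/d[2]
def pix(n,p):
    c,f=cam(n); T=np.array(c["T"]); q=T[:3,:3].T@(np.array(p)-T[:3,3]); s=q[:2]/q[2]; s=s*(1+c["k1"]*(s@s)); return s*f+[c["cx"],c["cy"]]
E
python3 - <<'E'
from h import *
for n in("scene","top"):
    cv2.imwrite(f"pics/{n}0.png",robot.snapshot(n)); c=robot.get_calibration(n); print(n,np.round(c["T"],3).tolist(),c["vfov"],c["k1"])
o=robot.get_obs();print(o["tool_pos"],o["ee_rot"],o["width"])
E
```

```text
scene [[-0.959, 0.274, -0.079, 0.692], [0.285, 0.914, -0.289, 0.444], [-0.007, -0.299, -0.954, 1.794], [0.0, 0.0, 0.0, 1.0]] 46.6469900968377 -0.15893392389361302
top [[0.082, -0.972, 0.22, 0.353], [-0.997, -0.08, 0.018, -0.031], [0.0, -0.221, -0.975, 1.292], [0.0, 0.0, 0.0, 1.0]] 55.87597376606469 -0.05692852582253371
[ 0.17488829 -0.52098402  0.2184505 ] [-3.13970042e+00 -1.88662491e-04  3.23781756e-01] 0.09416401364613942
```

View pics/scene0.png

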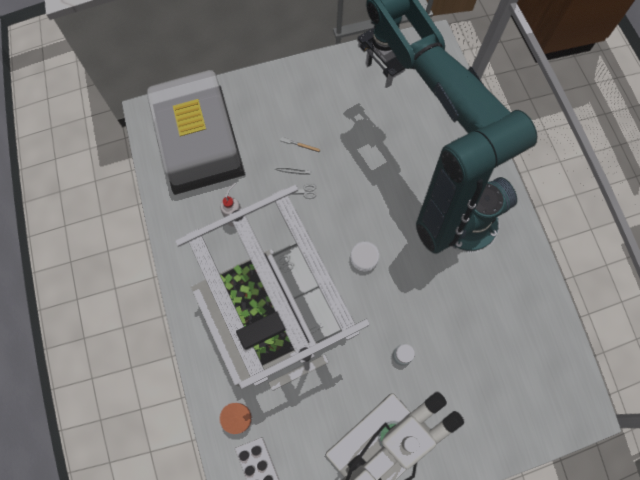

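View pics/top0.png

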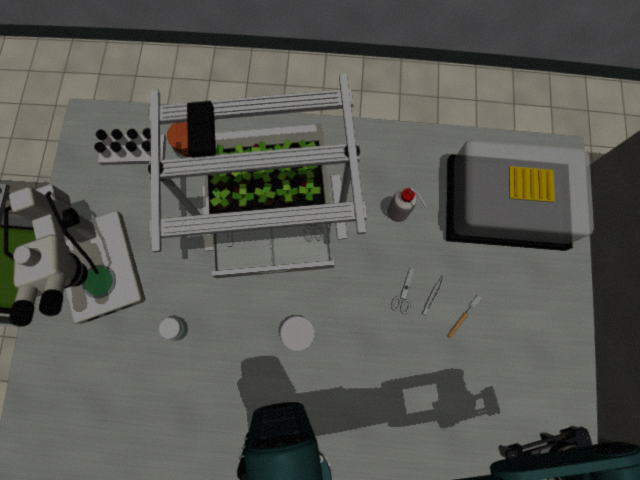

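The top view shows the drawer front running from (213,274) to (333,265), with the light bar at rows 208–230. The snips are at about (403,290) with the blades up. The stored snips seem to be at the right, near (315,233). I'll enlarge the view.

```bash
python3 - <<'E'
from h import *
a=cv2.imread("pics/top0.png")
A=cv2.resize(a[195:325,200:345],None,fx=4,fy=4,interpolation=cv2.INTER_CUBIC)
B=cv2.resize(a[260:325,380:430],None,fx=4,fy=4,interpolation=cv2.INTER_CUBIC)
C=np.zeros((520,780,3),np.uint8);C[:520,:580]=A;C[:260,580:780]=B
cv2.imwrite("pics/crop0.png",C)
# snips via background difference
bg=cv2.medianBlur(a,31); d=np.abs(a.astype(int)-bg).sum(2)
m=(d>40).astype(np.uint8); m[:262]=0;m[318:]=0;m[:,:385]=0;m[:,418:]=0
m=cv2.morphologyEx(m,cv2.MORPH_CLOSE,np.ones((3,3)))
n,l,s,c=cv2.connectedComponentsWithStats(m)
i=1+np.argmax(s[1:,4]);print(s[i])
ys,xs=np.where(l==i); P=np.array([onz("top",x,y,.006)[:2] for x,y in zip(xs,ys)])
r=cv2.minAreaRect((P*1000).astype(np.float32));print(r,cv2.boxPoints(r))
for q in [(213,274),(333,265)]: print(onz("top",*q,.169))
E
```

```text
[391 268  22  47 317]
((529.5353393554688, -280.3695983886719), (55.07328414916992, 130.02896118164062), 64.27639770507812) [[ 459.01218 -276.95908]
 [ 576.155   -333.39557]
 [ 600.0585  -283.78012]
 [ 482.91565 -227.34363]]
[0.51270386 0.23936169 0.169     ]
[ 0.56056935 -0.059832    0.169     ]
```

View pics/crop0.png

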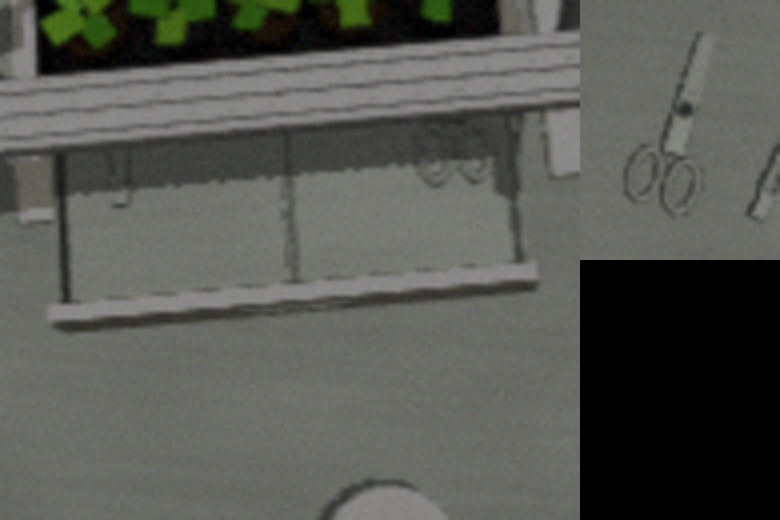

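The crop shows the stored snips' bows in the right compartment at about crop (455,165), and the forceps in the left at (120,180). The bench snips' tip is at about (411.5,269.5) and the bow mid is at (400.6,305). Next I'll work out the frames and the light edge.

```bash
python3 - <<'E'
from h import *
cr=lambda x,y:(200+x/4-.375,195+y/4-.375)
L=onz("top",*cr(48,314),.169);R=onz("top",*cr(537,272),.169)
print("panel",L,R,np.linalg.norm(L-R),np.degrees(np.arctan2(L[0]-R[0],R[1]-L[1])))
a=onz("top",*cr(0,152),.44);b=onz("top",*cr(580,105),.44)
ya=(L-R)/np.linalg.norm(L-R);xa=np.array([ya[1],-ya[0],0]);M=(L+R)/2
print("M",M,"xa",xa,"yaw",np.degrees(np.arctan2(xa[1],xa[0])),"edge",a,b,"edge x rel rim",(a-M)@xa,(b-M)@xa,"-> opening",[.0+.09-6e-3-.0+0 - 0 + ((e-M)@xa) for e in(a,b)])
for s in ((435,165),(475,160)): p=onz("top",*cr(*s),.14);print("stored bow",(p-M)@xa,(p-M)@ya)
cb=lambda x,y:(380+(x-580)/4-.375,260+y/4-.375)
for s in((643,172),(682,187),(662.5,179.5),(686,108),(710,36)): print("snips",onz("top",*cb(*s),.008))
for n,q in(("petri",(297,333)),("jar",(172,328)),("bottle",(403,205))): print(n,onz("top",*q,.05))
for q in((410,285),(432,296),(464,316)):print(onz("top",*q,.005))
print("scene px of rim L,R",pix("scene",L),pix("scene",R))
E
```

```text
panel [0.51462442 0.24312237 0.169     ] [ 0.56682193 -0.0615862   0.169     ] 0.3091470378591553 -170.27940717317816
M [0.54072318 0.09076808 0.169     ] xa [0.98564285 0.16884364 0.        ] yaw 9.720592826821834 edge [0.55307004 0.21098609 0.44      ] [ 0.59985053 -0.06915496  0.44      ] edge x rel rim 0.03246763947488631 0.031276463307961015 -> opening [np.float64(0.11646763947488631), np.float64(0.11527646330796101)]
stored bow 0.0821662186657436 -0.0965217081273062
stored bow 0.08324127314144866 -0.12295722610832796
snips [ 0.49657159 -0.24835484  0.008     ]
snips [ 0.48816601 -0.27647561  0.008     ]
snips [ 0.49236733 -0.26242206  0.008     ]
snips [ 0.54467336 -0.27705081  0.008     ]
snips [ 0.59827077 -0.29233707  0.008     ]
petri [0.38832985 0.0203048  0.05      ]
jar [0.37241805 0.3609149  0.05      ]
bottle [ 0.77398085 -0.25111227  0.05      ]
[ 0.55070042 -0.28857124  0.005     ]
[ 0.52409735 -0.35279186  0.005     ]
[ 0.47434785 -0.44577171  0.005     ]
scene px of rim L,R [351.01066836 324.89376046] [304.51916644 234.85510735]
```

Call:
carry_out(increments=[[0,[0,0,0],-8.5],[0,[0,0,0],-8.5],[0,[0,0,0],-8.5],[0,[0,0,0],-8.5],[0,[0,0,0],-8.5],[0,[0,0,0],-8.5],[0,[0,0,0],-8.5],[0,[0,0,0],-8.5]])

```text
time: 0.9
tool_pos: [0.1749, -0.5211, 0.2188]
ee_rot: [-3.141, -0.001, 1.517]
wrist_force: [-0.2, -0.8, -0.6]
width: 0.0943
finger_force: 0.0
```

Call:
carry_out(increments=[[0,[0,0,0],-6.6],[0,[0,0,0],-6.6],[0,[29,21.6,0],0],[0,[29,21.6,0],0],[0,[29,21.6,0],0],[0,[29,21.6,0],0],[0,[29,21.6,0],0],[0,[29,21.6,0],0]])

```text
time: 1.7
tool_pos: [0.2735, -0.3264, 0.2189]
ee_rot: [-3.141, -0.001, 1.741]
wrist_force: [0.9, 0.7, 0.0]
width: 0.0943
finger_force: 0.0
```

Call:
carry_out(increments=[[0,[29,21.6,0],0],[0,[29,21.6,0],0],[0,[29,21.6,0],0],[0,[29,21.6,0],0],[0,[29,21.6,0],0],[0,[29,21.6,0],0],[0,[29,21.6,0],0],[0,[29,21.6,0],0]])

```text
time: 2.5
tool_pos: [0.4044, -0.0686, 0.2191]
ee_rot: [-3.141, -0.0, 1.741]
wrist_force: [-0.6, -0.2, -0.2]
width: 0.0933
finger_force: 0.0
```

Call:
carry_out(increments=[[0,[29,20,0],0],[0,[29,20,0],0],[0,[29,20,0],0],[0,[29,20,0],0],[0,[20,15,0],0],[0,[10,8,0],0],[0,[0,0,0],0],[0,[0,0,0],0]])

```text
time: 3.3
tool_pos: [0.4807, 0.0906, 0.2191]
ee_rot: [-3.14, 0.001, 1.741]
wrist_force: [0.6, -0.9, 0.7]
width: 0.0937
finger_force: 0.0
```

```bash
python3 - <<'E'
from h import *
a=robot.snapshot("top");b=robot.snapshot("scene")
cv2.imwrite("pics/t1.png",a);cv2.imwrite("pics/s1.png",b)
A=cv2.resize(a[190:390,170:370],None,fx=2,fy=2);B=cv2.resize(b[150:350,210:410],None,fx=2,fy=2)
cv2.imwrite("pics/c1.png",np.hstack([A,B]))
o=robot.get_obs();print(o["tool_pos"],o["joint_positions"])
E
```

```text
[0.4806924  0.09017791 0.21949671] [ 6.98366580e-02 -4.90100284e-02  1.50922551e+00 -5.51672242e-04
  1.68152612e+00 -9.89470849e-02]
```

View pics/c1.png

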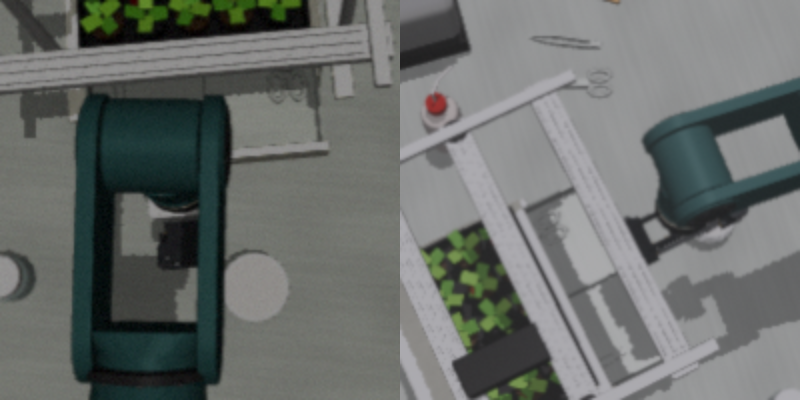

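```bash
python3 - <<'E'
from h import *
def tri(t,s):
    o1,d1=ray("top",*t);o2,d2=ray("scene",*s)
    A=np.stack([d1,-d2],1);k=np.linalg.lstsq(A,o2-o1,rcond=None)[0]
    p,q=o1+d1*k[0],o2+d2*k[1];return (p+q)/2,np.linalg.norm(p-q)
print("right fork tip",tri((281,240),(334,217)))
print("left fork tip",tri((212,240),(345,257)))
M=np.array([.5407,.0908,.169])
for z in(.35,.4,.45,.5): print(z,onz("top",246,238.5,z),onz("top",285,285,z),onz("top",208,285,z), onz("scene",334,217,z))
E
```

```text
right fork tip (array([0.52025469, 0.03959913, 0.56893697]), np.float64(0.0029799383814260194))
left fork tip (array([0.51787033, 0.14629821, 0.57343413]), np.float64(0.016478722857639388))
0.35 [0.56939848 0.13498897 0.35      ] [0.47647981 0.04187541 0.35      ] [0.46294215 0.20327165 0.35      ] [ 0.48837241 -0.03148651  0.35      ]
0.4 [0.5579364  0.12617448 0.4       ] [0.46994818 0.03800172 0.4       ] [0.45712886 0.19083395 0.4       ] [ 0.49540443 -0.01501705  0.4       ]
0.45 [0.54647432 0.11735999 0.45      ] [0.46341655 0.03412802 0.45      ] [0.45131556 0.17839624 0.45      ] [0.50243645 0.00145241 0.45      ]
0.5 [0.53501224 0.1085455  0.5       ] [0.45688492 0.03025432 0.5       ] [0.44550227 0.16595854 0.5       ] [0.50946848 0.01792188 0.5       ]
```

The pictures show the forked wrist ahead of the drawer with the snips out of the way. The wrist drum is about 45 mm in radius and 0.32 m above the TCP. It must therefore stay well before the light edge, so I'll grip the snips at the bows when placing them. First I'll straddle the panel.

Call:
carry_out(increments=[[0,[15,14,0],0],[0,[15,14,0],0],[0,[0,0,0],0],[0,[0,0,14],0],[0,[0,0,14],0],[0,[0,0,14],0],[0,[0,0,10],0],[0,[0,0,0],0]])

```text
time: 4.2
tool_pos: [0.502, 0.125, 0.1647]
ee_rot: [-3.137, 0.0, 1.74]
wrist_force: [-0.7, -0.1, -0.4]
width: 0.0939
finger_force: 0.0
```

```bash
python3 - <<'E'
from h import *
b=robot.snapshot("scene")
o=robot.get_obs();print(o["tool_pos"],o["wrist_force"])
cv2.imwrite("pics/c2.png",cv2.resize(b[170:320,240:400],None,fx=4,fy=4,interpolation=cv2.INTER_CUBIC))
E
```

```text
[0.50269346 0.12523882 0.16602329] [-0.4501867   0.56283264  0.2576203 ]
```

View pics/c2.png

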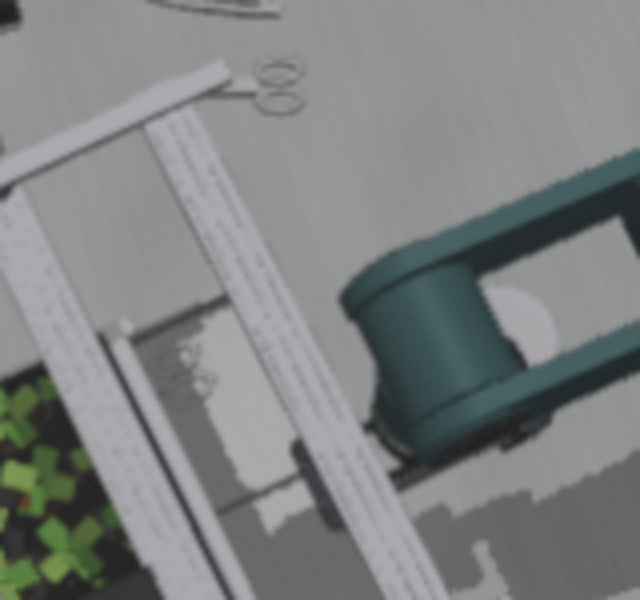

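The gripper's rear end is seen passing under the front bar with the wrist clear of the bar by some 20 mm. I'll pull.

Call:
carry_out(increments=[[0,[0,0,3],0],[0,[0,-6,0],0],[0,[0,-8,0],0],[0,[0,-10,0],0],[0,[0,-10,0],0],[0,[0,-10,0],0],[0,[0,-8,0],0],[0,[0,0,0],0]])

```text
time: 5.05
tool_pos: [0.4507, 0.1166, 0.1647]
ee_rot: [-3.14, -0.0, 1.741]
wrist_force: [0.7, 0.5, -0.3]
width: 0.0937
finger_force: 0.0
```

Call:
carry_out(increments=[[0,[0,-6,0],0],[0,[0,-6,0],0],[0,[0,-4,0],0],[0,[0,-2,0],0],[0,[0,0,0],0]])

```text
time: 5.55
tool_pos: [0.434, 0.1136, 0.1645]
ee_rot: [-3.141, 0.0, 1.741]
wrist_force: [0.1, 0.3, -0.1]
width: 0.0941
finger_force: 0.2
```

Call:
carry_out(increments=[[0,[0,-3,0],0],[0,[0,-3,0],0]])

```text
time: 5.75
tool_pos: [0.4287, 0.1127, 0.1644]
ee_rot: [3.141, 0.0, 1.741]
wrist_force: [1.6, 0.5, -0.4]
width: 0.0941
finger_force: 1.1
```

```bash
python3 - <<'E'
from h import *
a=robot.snapshot("top");cv2.imwrite("pics/t3.png",a)
o=robot.get_obs();print(o["tool_pos"],o["wrist_force"])
cv2.imwrite("pics/c3.png",cv2.resize(a[190:340,180:370],None,fx=4,fy=4,interpolation=cv2.INTER_CUBIC))
E
```

```text
[0.42803009 0.11258881 0.16438592] [ 1.18557653 -0.1230134   0.23772868]
```

View pics/c3.png

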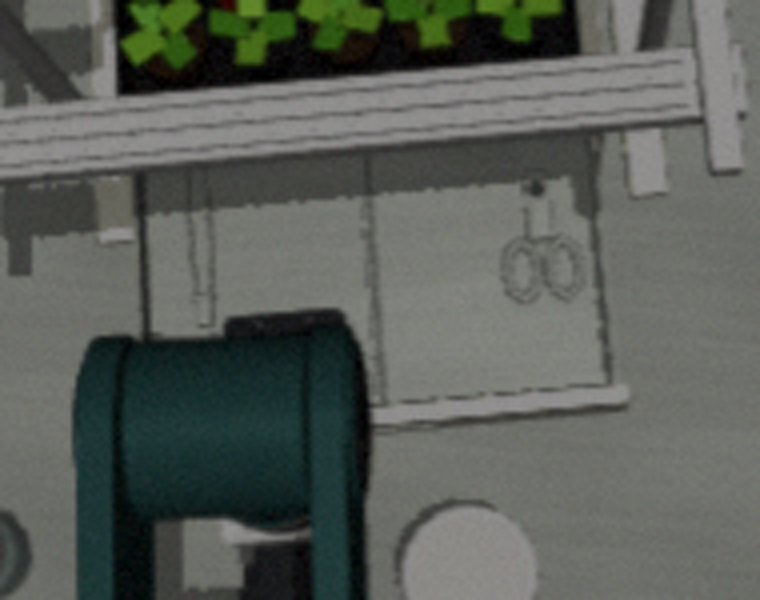

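The drawer is well out. The right panel end is at crop (628,397), the divider joins at (378,410), and the stored snips' bows are at (520,268) and (562,266).

```bash
python3 - <<'E'
from h import *
cr=lambda x,y:(180+x/4-.375,190+y/4-.375)
xa=np.array([np.cos(.1693),np.sin(.1693),0]);ya=np.array([-xa[1],xa[0],0])
R=onz("top",*cr(628,396),.169); Q=onz("top",*cr(378,413),.169)
M0=np.array([.5407,.0908,.169])
print(R,Q,"fromM0 R",(R-M0)@xa,(R-M0)@ya,"Q",(Q-M0)@xa,(Q-M0)@ya)
for s in((520,268),(562,266),(536,187),(545,302)):
    p=onz("top",*cr(*s),.140);print("stored",(p-M0)@xa,(p-M0)@ya)
p=np.array(robot.get_obs()["tool_pos"]);print("tool",(p-M0)@xa,(p-M0)@ya)
E
```

```text
[ 0.50164539 -0.07324207  0.169     ] [0.47824484 0.08099406 0.169     ] fromM0 R -0.06613608357644689 -0.15511634338243743 Q -0.06321446202452768 0.0008574790152888203
stored 0.026622515663984193 -0.09510659324189963
stored 0.02556887327411027 -0.12238392384765391
stored 0.07967302200667918 -0.11013205688631404
stored 0.002884053545488227 -0.10931173867394284
tool -0.10738781535301377 0.04046131345624987
```

Call:
carry_out(increments=[[0,[0,-2,0],0],[0,[0,-2,0],0],[0,[0,0,0],0]])

```text
time: 6.1
tool_pos: [0.4256, 0.1122, 0.1643]
ee_rot: [3.139, -0.0, 1.741]
wrist_force: [5.5, 1.0, -2.6]
width: 0.0938
finger_force: 2.7
```

Call:
carry_out(increments=[[0,[0,4,0],0],[0,[0,0,-20],0],[0,[0,0,-25],0],[0,[0,0,-25],0],[50,[0,0,-10],8.3],[50,[0,0,0],8.3],[50,[0,0,0],8.3],[50,[0,0,0],8.3]])

```text
time: 6.9
tool_pos: [0.428, 0.1125, 0.2443]
ee_rot: [-3.14, 0.001, 1.155]
wrist_force: [-0.5, 0.8, 0.3]
width: 0.0757
finger_force: 0.0
```

Call:
carry_out(increments=[[50,[0,0,0],8.3],[50,[0,0,0],8.3],[50,[0,0,0],8.3],[50,[0,0,0],8.3],[50,[0,0,0],8.3],[50,[0,0,0],8.3],[50,[0,0,0],8.3],[50,[0,0,0],8.3]])

```text
time: 7.7
tool_pos: [0.4279, 0.1125, 0.2441]
ee_rot: [3.141, 0.002, -0.003]
wrist_force: [0.1, -0.4, -0.4]
width: 0.0754
finger_force: 0.0
```

Call:
carry_out(increments=[[50,[0,0,0],8.3],[50,[0,0,0],7.8],[50,[15,32,0],0],[50,[15,32,0],0],[50,[15,32,0],0],[50,[15,32,0],0],[50,[15,32,0],0],[50,[0,0,0],0]])

```text
time: 8.5
tool_pos: [0.4563, -0.065, 0.2437]
ee_rot: [3.14, 0.003, -0.284]
wrist_force: [0.1, 0.7, -0.9]
width: 0.0755
finger_force: 0.0
```

Call:
carry_out(increments=[[50,[14.9,30,0],0],[50,[14.9,30,0],0],[50,[14.9,30,0],0],[50,[14.9,30,0],0],[50,[14.9,30,0],0],[50,[14.9,30,0],0],[50,[0,0,0],0],[50,[0,0,0],0]])

```text
time: 9.3
tool_pos: [0.4931, -0.2587, 0.2438]
ee_rot: [-3.14, 0.002, -0.279]
wrist_force: [0.4, 0.6, 0.4]
width: 0.0754
finger_force: 0.0
```

Call:
carry_out(increments=[[50,[0,0,30],0],[50,[0,0,40],0],[50,[0,0,40],0],[50,[0,0,40],0],[50,[0,0,20],0],[50,[0,0,0],0],[50,[0,0,0],0]])

```text
time: 10.0
tool_pos: [0.4937, -0.2582, 0.0754]
ee_rot: [-3.141, -0.0, -0.277]
wrist_force: [0.0, -0.1, 1.2]
width: 0.0755
finger_force: 0.0
```

```bash
python3 - <<'E'
from h import *
a=robot.snapshot("top");b=robot.snapshot("scene")
A=cv2.resize(a[240:360,360:480],(400,400),interpolation=cv2.INTER_CUBIC)
p=pix("scene",[.4924,-.2624,.01]).astype(int);u,v=p
B=cv2.resize(b[v-60:v+60,u-60:u+60],(400,400),interpolation=cv2.INTER_CUBIC)
cv2.imwrite("pics/c4.png",np.hstack([A,B]))
o=robot.get_obs();print(o["tool_pos"],o["ee_rot"],o["width"],p)
E
```

```text
[ 0.4947069  -0.25950844  0.07706918] [ 3.14036409 -0.00409256 -0.27740024] 0.07591335532272259 [309 190]
```

View pics/c4.png

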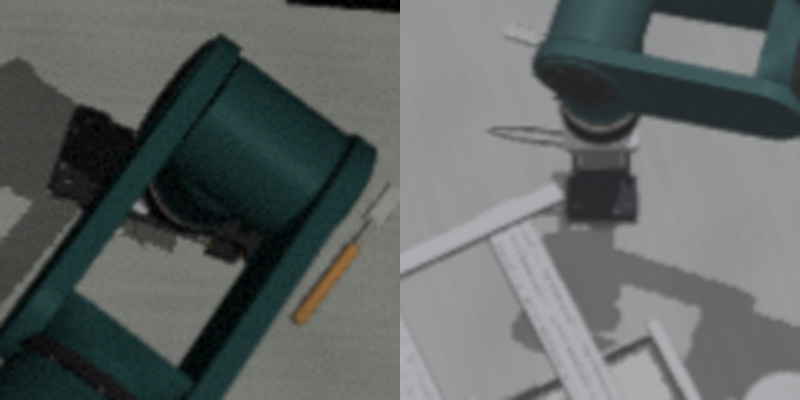

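The picture shows the arm over the snips, hiding them, so I'll trust the first measurement.

Call:
carry_out(increments=[[50,[0,3.5,20],0],[50,[0,0,20],0],[50,[0,0,12],0],[50,[0,0,6],0],[50,[0,0,0],0],[50,[0,0,0],0]])

```text
time: 10.7
tool_pos: [0.493, -0.2632, 0.0176]
ee_rot: [3.141, -0.002, -0.278]
wrist_force: [-0.4, -1.2, -0.4]
width: 0.0756
finger_force: 0.0
```

Call:
carry_out(increments=[[70,[0,0,0],0],[90,[0,0,0],0],[110,[0,0,0],0],[140,[0,0,0],0],[170,[0,0,0],0],[200,[0,0,0],0],[255,[0,0,0],0],[255,[0,0,0],0]])

```text
time: 11.5
tool_pos: [0.4925, -0.2629, 0.0166]
ee_rot: [3.141, -0.0, -0.278]
wrist_force: [0.5, 0.1, 1.8]
width: 0.0523
finger_force: 30.0
```

Call:
carry_out(increments=[[255,[0,0,-15],0],[255,[0,0,-30],0],[255,[0,0,-40],0],[255,[0,0,-40],0],[255,[0,0,-40],0],[255,[0,0,-40],0],[255,[0,0,-20],0],[255,[0,0,0],0]])

```text
time: 12.3
tool_pos: [0.4937, -0.2635, 0.2469]
ee_rot: [3.139, -0.009, -0.278]
wrist_force: [0.2, -0.4, -0.4]
width: 0.0522
finger_force: 30.0
```

```bash
python3 - <<'E'
from h import *
a=robot.snapshot("top");b=robot.snapshot("scene")
o=robot.get_obs();t=np.array(o["tool_pos"]);print(t,o["ee_rot"],o["width"],o["finger_force"])
I=[]
for n,im in(("top",a),("scene",b)):
    u,v=pix(n,t+[.05,0,0]).astype(int);print(n,u,v)
    cv2.imwrite(f"pics/{n}5.png",im);I.append(cv2.resize(im[max(v-60,0):v+60,u-60:u+60],(400,400),interpolation=cv2.INTER_CUBIC))
cv2.imwrite("pics/c5.png",np.hstack(I))
E
```

```text
[ 0.49208927 -0.26253363  0.24134498] [-3.14158900e+00  1.88357672e-04 -2.78257141e-01] 0.05237062712705126 29.99979704618454
top 419 274
scene 293 165
```

View pics/c5.png

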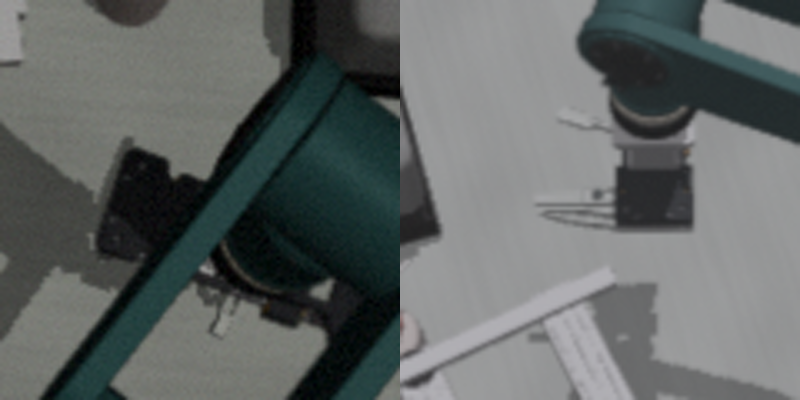

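The scene crop shows the blades emerging at (537–610,197), with the forceps beyond at (545–610,215). I'll check the tip height against the prediction.

```bash
python3 - <<'E'
from h import *
t=np.array([.4922,-.2626,.245]);xs=np.array([np.cos(-.278),np.sin(-.278),0])
for z in(.0,.18,.2,.22,.236,.25): 
    p=t+.111*xs;p[2]=z or .005;print(p,pix("scene",p))
E
```

```text
[ 0.59893829 -0.29306206  0.005     ] [277.47075623 190.92128018]
[ 0.59893829 -0.29306206  0.18      ] [274.16043743 170.00485958]
[ 0.59893829 -0.29306206  0.2       ] [273.74352059 167.365472  ]
[ 0.59893829 -0.29306206  0.22      ] [273.3178216  164.66930104]
[ 0.59893829 -0.29306206  0.236     ] [272.97075872 162.47028319]
[ 0.59893829 -0.29306206  0.25      ] [272.66221491 160.51465164]
```

Call:
carry_out(increments=[[255,[0,0,0],-8.5],[255,[0,0,0],-8.5],[255,[0,0,0],-8.6],[255,[5,-28,0],0],[255,[5,-28,0],0],[255,[5,-28,0],0],[255,[5,-28,0],0],[255,[5,-28,0],0]])

```text
time: 13.2
tool_pos: [0.4921, -0.119, 0.2384]
ee_rot: [-3.139, 0.005, 0.168]
wrist_force: [0.3, -0.0, -0.8]
width: 0.0526
finger_force: 30.0
```

Call:
carry_out(increments=[[255,[5,-28,0],0],[255,[5,-28,0],0],[255,[5,-28,0],0],[255,[5,-28,0],0],[255,[5,-28,0],0],[255,[0,0,0],0],[255,[0,0,0],0]])

```text
time: 13.9
tool_pos: [0.4937, 0.0219, 0.2392]
ee_rot: [-3.141, 0.004, 0.17]
wrist_force: [0.7, -1.1, -0.8]
width: 0.0526
finger_force: 30.0
```

```bash
python3 - <<'E'
from h import *
P=[]
for i in range(5): robot.snapshot("top"); o=robot.get_obs();P.append(o["tool_pos"])
a=robot.snapshot("top");b=robot.snapshot("scene");cv2.imwrite("pics/t6.png",a);cv2.imwrite("pics/s6.png",b)
t=np.mean(P,0);print(t,np.std(P,0),o["ee_rot"],o["width"])
xa=np.array([np.cos(.1693),np.sin(.1693),0]);ya=np.array([-xa[1],xa[0],0]);M0=np.array([.5407,.0908,.169])
print("rel",(t-M0)@xa,(t-M0)@ya,"want -.032 -.056; tool y is -ya")
E
```

```text
[0.49430928 0.0208704  0.24039908] [0.00022326 0.00022368 0.0004713 ] [3.14149679e+00 9.12861524e-04 1.66721586e-01] 0.052697741883647495
rel -0.05751007905782552 -0.061113329001394726 want -.032 -.056; tool y is -ya
```

Call:
carry_out(increments=[[255,[13,-5,0],0],[255,[12,0,0],0],[255,[0,0,20],0],[255,[0,0,20],0],[255,[0,0,15],0],[255,[0,0,10],0],[255,[0,0,0],0],[255,[0,0,0],0]])

```text
time: 15.05
tool_pos: [0.5189, 0.0308, 0.1769]
ee_rot: [3.141, -0.001, 0.168]
wrist_force: [0.0, 0.3, -0.6]
width: 0.0526
finger_force: 30.0
```

```bash
python3 - <<'E'
from h import *
a=robot.snapshot("top");b=robot.snapshot("scene")
o=robot.get_obs();t=np.array(o["tool_pos"]);print(t,o["wrist_force"],o["width"])
A=cv2.resize(a[200:300,220:345],(500,400),interpolation=cv2.INTER_CUBIC);B=cv2.resize(b[205:305,265:340],(300,400),interpolation=cv2.INTER_CUBIC)
cv2.imwrite("pics/c6.png",np.hstack([A,B]))
E
```

```text
[0.51923574 0.03074915 0.17771073] [-0.13089739  0.58442731 -1.35280931] 0.05238600385417876
```

View pics/c6.png

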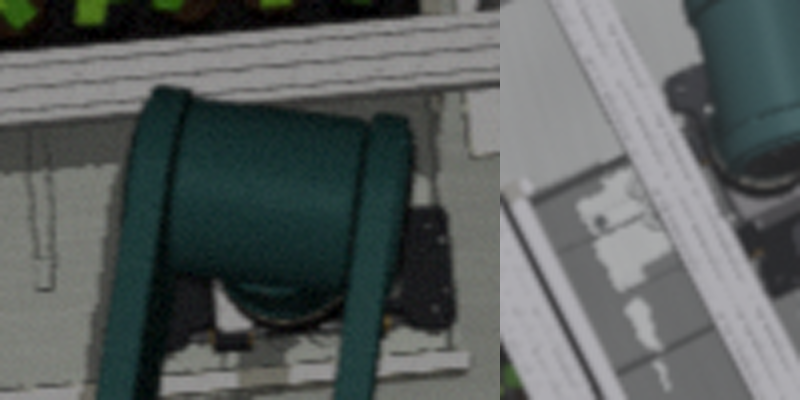

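The top picture shows the wrist's left fork tip at crop (165,88), overlapping the bar in the image only. I'll compute the gap.

```bash
python3 - <<'E'
from h import *
xa=np.array([np.cos(.1693),np.sin(.1693),0]);ya=np.array([-xa[1],xa[0],0]);M0=np.array([.5407,.0908,.169])
for z in(.47,.49,.51,.53):
    for c in((165,88),(395,114)):
        p=onz("top",220+c[0]/4-.375,200+c[1]/4-.375,z);print(z,((p-M0)@xa).round(4),((p-M0)@ya).round(4))
print(robot.get_obs()["joint_positions"])
E
```

```text
0.47 0.0353 -0.0073
0.47 0.0132 -0.1142
0.49 0.0295 -0.0092
0.49 0.0079 -0.1136
0.51 0.0236 -0.0112
0.51 0.0026 -0.113
0.53 0.0178 -0.0132
0.53 -0.0027 -0.1124
[-4.98458628e-02  3.10037182e-02  1.51253196e+00 -5.34884267e-05
  1.59573637e+00  1.35260401e+00]
```

Call:
carry_out(increments=[[255,[-2,0,0],0],[255,[-2,0,0],0],[255,[0,0,0],0]])

```text
time: 15.45
tool_pos: [0.5145, 0.03, 0.177]
ee_rot: [3.141, -0.001, 0.168]
wrist_force: [-0.5, -0.1, -0.2]
width: 0.0525
finger_force: 30.0
```

Call:
carry_out(increments=[[255,[0,0,4],0],[255,[0,0,4],0],[255,[0,0,0],0]])

```text
time: 15.75
tool_pos: [0.514, 0.0301, 0.1674]
ee_rot: [-3.141, 0.002, 0.168]
wrist_force: [0.0, -0.0, -0.1]
width: 0.0531
finger_force: 30.0
```

Call:
carry_out(increments=[[255,[0,0,4],0],[255,[0,0,4],0],[255,[0,0,0],0]])

```text
time: 16.05
tool_pos: [0.5141, 0.0301, 0.1595]
ee_rot: [-3.141, 0.002, 0.168]
wrist_force: [0.3, -0.1, -1.0]
width: 0.0527
finger_force: 30.0
```

Call:
carry_out(increments=[[255,[0,0,3],0],[255,[0,0,3],0],[255,[0,0,0],0]])

```text
time: 16.35
tool_pos: [0.5144, 0.0301, 0.154]
ee_rot: [-3.142, 0.001, 0.168]
wrist_force: [0.2, 0.5, -0.5]
width: 0.0526
finger_force: 30.0
```

Call:
carry_out(increments=[[255,[0,0,1.5],0],[255,[0,0,0],0]])

```text
time: 16.55
tool_pos: [0.5146, 0.0301, 0.1529]
ee_rot: [3.141, -0.0, 0.168]
wrist_force: [-0.4, -0.1, -0.7]
width: 0.0524
finger_force: 30.0
```

Call:
carry_out(increments=[[255,[0,0,1],0],[255,[0,0,0],0]])

```text
time: 16.75
tool_pos: [0.5147, 0.0301, 0.152]
ee_rot: [3.141, -0.0, 0.168]
wrist_force: [0.2, 0.3, -0.3]
width: 0.0525
finger_force: 30.0
```

Call:
carry_out(increments=[[100,[0,0,0],0],[75,[0,0,0],0],[75,[0,0,0],0],[75,[0,0,0],0]])

```text
time: 17.15
tool_pos: [0.5146, 0.0301, 0.1521]
ee_rot: [3.141, -0.0, 0.168]
wrist_force: [-0.1, 0.2, -0.3]
width: 0.0662
finger_force: 0.0
```

Call:
carry_out(increments=[[75,[0,0,-5],0],[75,[0,0,-10],0],[75,[0,0,-15],0],[75,[0,0,-20],0],[75,[0,0,-20],0],[75,[-10,0,-10],0],[75,[-20,0,0],0],[75,[-30,0,0],0]])

```text
time: 17.95
tool_pos: [0.4551, 0.0199, 0.2329]
ee_rot: [3.141, -0.001, 0.169]
wrist_force: [0.4, 0.4, 0.1]
width: 0.0662
finger_force: 0.0
```

Call:
carry_out(increments=[[75,[-30,0,0],0],[75,[-30,0,0],0],[75,[-30,0,0],0],[75,[0,0,0],0]])

```text
time: 18.35
tool_pos: [0.3641, 0.0047, 0.233]
ee_rot: [3.141, -0.002, 0.167]
wrist_force: [-0.5, -0.4, 0.0]
width: 0.0664
finger_force: 0.0
```

```bash
python3 - <<'E'
from h import *
a=robot.snapshot("top");b=robot.snapshot("scene")
o=robot.get_obs();t=np.array(o["tool_pos"]);print(t,o["wrist_force"],o["width"])
A=cv2.resize(a[200:300,220:345],(500,400),interpolation=cv2.INTER_CUBIC);B=cv2.resize(b[205:305,265:340],(300,400),interpolation=cv2.INTER_CUBIC)
cv2.imwrite("pics/c7.png",np.hstack([A,B]))
E
```

```text
[0.36650468 0.0049132  0.23270932] [-0.05841078 -1.22725063  0.57651484] 0.06591596905763857
```

View pics/c7.png

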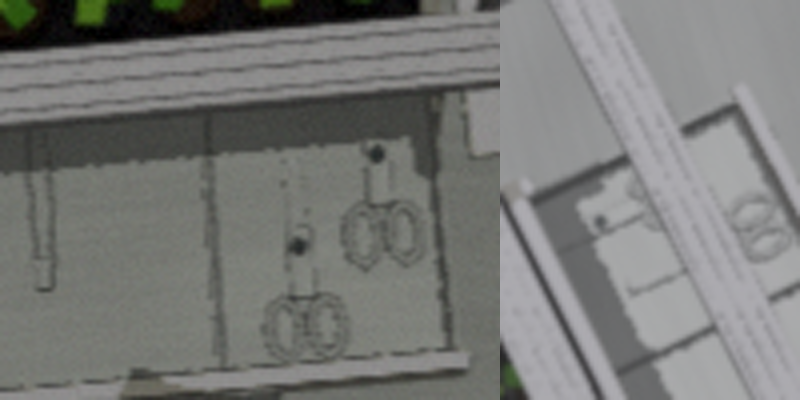

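The top view shows the snips flat in the right compartment: bows at crop (305,328) just behind the panel, blades back, clear of the divider and the stored pair at (383,235). The forceps are untouched. To shut the drawer under the light I'll push with the gripper held low, left of the dishes, with its long side along the push.

Call:
carry_out(increments=[[255,[0,0,0],-8.2],[255,[0,0,0],-8.2],[255,[0,0,0],-8.2],[255,[0,0,0],-8.2],[255,[0,0,0],-8.2],[255,[0,0,0],-8.2],[255,[0,0,0],-8.2],[255,[0,0,0],-8.2]])

```text
time: 19.25
tool_pos: [0.3676, 0.0051, 0.2319]
ee_rot: [-3.141, 0.0, 1.32]
wrist_force: [0.9, -0.1, 0.9]
width: 0.0058
finger_force: 0.0
```

Call:
carry_out(increments=[[255,[0,0,0],-8.2],[255,[0,0,0],-8.2],[255,[0,0,0],-8.2],[255,[27,0,0],0],[255,[27,0,0],0],[255,[27,0,0],0],[255,[27,0,0],0],[255,[0,0,0],0]])

```text
time: 20.05
tool_pos: [0.3484, 0.1138, 0.232]
ee_rot: [-3.141, -0.001, 1.748]
wrist_force: [-0.2, -0.0, 0.4]
width: 0.0003
finger_force: 0.0
```

Call:
carry_out(increments=[[255,[0,0,0],0]])

```text
time: 20.15
tool_pos: [0.3487, 0.1116, 0.2319]
ee_rot: [-3.141, 0.001, 1.744]
wrist_force: [0.1, -1.2, -0.4]
width: 0.0008
finger_force: 0.0
```

Call:
carry_out(increments=[[255,[0,0,30],0],[255,[0,0,30],0],[255,[0,0,30],0],[255,[0,0,30],0],[255,[0,0,30],0],[255,[0,0,20],0],[255,[0,0,12],0],[255,[0,0,0],0]])

```text
time: 20.95
tool_pos: [0.3473, 0.1104, 0.0484]
ee_rot: [-3.138, 0.0, 1.741]
wrist_force: [0.4, 0.4, -0.0]
width: 0.0003
finger_force: 0.0
```

Call:
carry_out(increments=[[255,[0,5,0],0],[255,[0,5,0],0],[255,[0,6,0],0],[255,[0,6,0],0],[255,[0,6,0],0],[255,[0,6,0],0],[255,[0,6,0],0],[255,[0,0,0],0]])

```text
time: 21.75
tool_pos: [0.3887, 0.1184, 0.05]
ee_rot: [3.141, 0.0, 1.743]
wrist_force: [0.9, 0.1, -0.7]
width: 0.0006
finger_force: 0.0
```

```bash
python3 - <<'E'
from h import *
a=robot.snapshot("top");b=robot.snapshot("scene");cv2.imwrite("pics/t8.png",a);cv2.imwrite("pics/s8.png",b)
old=cv2.imread("pics/s6.png")
o=robot.get_obs();t=np.array(o["tool_pos"]);print(t,o["wrist_force"],o["joint_positions"])
xa=np.array([np.cos(.1693),np.sin(.1693),0]);ya=np.array([-xa[1],xa[0],0]);M0=np.array([.5407,.0908,.169])
# panel profile: brightness along x at y=-.13 (top face bright)
g=cv2.cvtColor(a,cv2.COLOR_BGR2GRAY)
for y in(-.13,-.145):
    v=[]
    for x in np.arange(-.10,.01,.004):
        p=M0+xa*x+ya*y;u=pix("top",p);v.append(int(cv2.getRectSubPix(g,(1,1),tuple(map(float,u)))[0,0]))
    print(y,v)
E
```

```text
[0.38801581 0.11827913 0.0499299 ] [-0.00750492 -0.50568983 -0.3179214 ] [ 1.55950801e-01 -1.40220965e-01  1.93807948e+00 -6.91150074e-05
  1.34335036e+00 -1.58885358e-02]
-0.13 [109, 106, 111, 108, 109, 110, 107, 108, 109, 107, 83, 63, 132, 139, 121, 120, 129, 126, 126, 127, 129, 126, 123, 125, 126, 125, 126, 121]
-0.145 [110, 111, 111, 111, 110, 109, 108, 108, 107, 108, 82, 69, 127, 141, 133, 80, 89, 79, 73, 73, 80, 75, 72, 71, 73, 78, 76, 73]
```

```bash
cat > fork.py <<'E'
from h import *
def teal(im):
    h=cv2.cvtColor(im,cv2.COLOR_BGR2HSV); return ((h[...,0]>78)&(h[...,0]<100)&(h[...,1]>90))
def fronts(n,im,t,q1,zs):
    e=np.array([np.cos(q1),np.sin(q1)]);l=np.array([-e[1],e[0]]);m=teal(im)
    m=cv2.morphologyEx(m.astype(np.uint8),cv2.MORPH_OPEN,np.ones((3,3)))
    ys,xs=np.where(m);D=[ray(n,x,y) for x,y in zip(xs,ys)]
    o=D[0][0];d=np.array([k[1] for k in D]);out=[]
    for z in zs:
        k=(z-o[2])/d[:,2];P=o[:2]+d[:,:2]*k[:,None]-t[:2]
        a=P@e;b=P@l;de=d[:,:2]@e;c=np.abs(d[:,2])/np.hypot(de,d[:,2])
        s=(a*c)[(np.abs(b)<.07)&(np.abs(a)<.3)]
        out.append(round(float(np.percentile(s,99.7)),4))
    return out
if __name__=="__main__":
    o=robot.get_obs();t=np.array(o["tool_pos"]);q=o["joint_positions"]
    zs=np.arange(.30,.46,.02);print(zs.round(2))
    for n,f in(("top","t8"),("scene","s8")): print(n,fronts(n,cv2.imread(f"pics/{f}.png"),t,q[0],zs))
    zs=np.arange(.48,.64,.02);print(zs.round(2))
    t=np.array([.4807,.0902,.2195])
    for n,f in(("top","t1"),("scene","s1")): print(n,fronts(n,cv2.imread(f"pics/{f}.png"),t,.0698,zs))
E
python3 fork.py
```

```text
[0.3  0.32 0.34 0.36 0.38 0.4  0.42 0.44 0.46]Traceback (most recent call last):
  File "fork.py", line 18, in <module>
    for n,f in(("top","t8"),("scene","s8")): print(n,fronts(n,cv2.imread(f"pics/{f}.png"),t,q[0],zs))
                                                     ~~~~~~^^^^^^^^^^^^^^^^^^^^^^^^^^^^^^^^^^^^^^^^^
  File "fork.py", line 7, in fronts
    ys,xs=np.where(m);D=[ray(n,x,y) for x,y in zip(xs,ys)]
                         ~~~^^^^^^^
  File "h.py", line 6, in ray
    c,f=cam(n); d=np.array([(u-c["cx"])/f,(v-c["cy"])/f]); s=d.copy()
        ~~~^^^
  File "h.py", line 4, in cam
    c=robot.get_calibration(n); f=240/np.tan(np.radians(c["vfov"])/2); return c,f
ValueError: time passes only in moves, steps and waits
```

```bash
sed -i 's/^def cam(n):/import functools\n@functools.lru_cache(None)\ndef cam(n):/' h.py; python3 fork.py
```

```text
[0.3  0.32 0.34 0.36 0.38 0.4  0.42 0.44 0.46]
top [0.0483, 0.0463, 0.0441, 0.0419, 0.0397, 0.0376, 0.0354, 0.0333, 0.0312]Traceback (most recent call last):
  File "fork.py", line 18, in <module>
    for n,f in(("top","t8"),("scene","s8")): print(n,fronts(n,cv2.imread(f"pics/{f}.png"),t,q[0],zs))
                                                     ~~~~~~^^^^^^^^^^^^^^^^^^^^^^^^^^^^^^^^^^^^^^^^^
  File "fork.py", line 8, in fronts
    o=D[0][0];d=np.array([k[1] for k in D]);out=[]
      ~^^^
IndexError: list index out of range
```

```bash
sed -i 's/h\[...,1\]>90/h[...,1]>60/' fork.py; python3 fork.py; python3 - <<'E'
from fork import *
for f in("s8","s1"):
    m=teal(cv2.imread(f"pics/{f}.png"));print(f,m.sum(),np.argwhere(m).min(0),np.argwhere(m).max(0))
print(cv2.cvtColor(cv2.imread("pics/s1.png"),cv2.COLOR_BGR2HSV)[235,340:360:5])
E
```

```text
[0.3  0.32 0.34 0.36 0.38 0.4  0.42 0.44 0.46]
top [0.049, 0.0469, 0.0448, 0.0426, 0.0403, 0.0382, 0.0361, 0.0339, 0.0318]
scene [0.0139, 0.0184, 0.0227, 0.027, 0.0314, 0.0357, 0.0401, 0.0444, 0.0488]
[0.48 0.5  0.52 0.54 0.56 0.58 0.6  0.62 0.64]
top [0.0572, 0.0526, 0.0489, 0.0433, 0.0386, 0.0339, 0.0293, 0.0246, 0.0199]
scene [0.022, 0.0252, 0.0284, 0.0315, 0.0346, 0.0377, 0.0409, 0.0441, 0.0473]
s8 13145 [121 367] [278 613]
s1 13371 [127 333] [271 596]
[[93 55 56]
 [94 74 72]
 [92 80 80]
 [92 77 89]]
```

Two-view silhouettes put the wrist axis 0.355 m above the TCP, so at TCP 50 mm the fork top (0.445) would meet the bar. I'll go lower before passing under it.

Call:
carry_out(increments=[[255,[0,-6,0],0],[255,[0,0,10],0],[255,[0,0,10],0],[255,[0,0,9],0],[255,[0,0,0],0],[255,[0,6,0],0],[255,[0,6,0],0],[255,[0,0,0],0]])

```text
time: 22.65
tool_pos: [0.3949, 0.1194, 0.0214]
ee_rot: [3.14, 0.0, 1.743]
wrist_force: [0.3, 0.2, -0.1]
width: 0.0006
finger_force: 0.0
```

Call:
carry_out(increments=[[255,[0,6,0],0],[255,[0,8,0],0],[255,[0,8,0],0],[255,[0,8,0],0],[255,[0,8,0],0],[255,[0,8,0],0],[255,[0,6,0],0],[255,[0,0,0],0]])

```text
time: 23.45
tool_pos: [0.4463, 0.1282, 0.0212]
ee_rot: [3.14, 0.0, 1.742]
wrist_force: [0.7, -0.1, 0.1]
width: 0.0002
finger_force: 0.0
```

```bash
cat > st.py <<'E'
from fork import *
a=robot.snapshot("top");b=robot.snapshot("scene")
o=robot.get_obs();t=np.array(o["tool_pos"]);q=o["joint_positions"];print(t,o["wrist_force"].round(1),q.round(3))
xa=np.array([np.cos(.1693),np.sin(.1693),0]);ya=np.array([-xa[1],xa[0],0]);M0=np.array([.5407,.0908,.169])
print("rel",(t-M0)@xa,(t-M0)@ya)
g=cv2.cvtColor(a,cv2.COLOR_BGR2GRAY);c=(t-M0)@xa+.088
for y in(-.13,-.145):
    v=[]
    for x in np.arange(c-.03,c+.03,.004):
        u=pix("top",M0+xa*x+ya*y);v.append(int(cv2.getRectSubPix(g,(1,1),tuple(map(float,u)))[0,0]))
    print(y,"from",round(c-.03,3),v)
zs=np.arange(.30,.44,.02)
for n,im in(("top",a),("scene",b)): print(n,fronts(n,im,t,q[0],zs))
E
python3 st.py
```

```text
[0.44536666 0.12811753 0.02107283] [ 0.6  0.2 -0.3] [ 0.158  0.026  1.844 -0.     1.27  -0.014]
rel -0.08768263623902632 0.052846938168175255
-0.13 from -0.03 [111, 113, 111, 108, 111, 112, 101, 65, 63, 132, 141, 136, 120, 125, 123]
-0.145 from -0.03 [112, 113, 110, 112, 110, 112, 106, 60, 70, 132, 141, 126, 89, 85, 78]
top [0.0495, 0.0462, 0.0428, 0.0394, 0.036, 0.0327, 0.0294, 0.026]
scene [0.0234, 0.0267, 0.0301, 0.0335, 0.0371, 0.0406, 0.0441, 0.0476]
```

The panel now sits at rel +0.010 m and the wrist axis is at 0.378, giving about 20 mm under the bar. I'll continue.

Call:
carry_out(increments=[[255,[0,8,0],0],[255,[0,8,0],0],[255,[0,8,0],0],[255,[0,8,0],0],[255,[0,8,0],0],[255,[0,8,0],0],[255,[0,4,0],0],[255,[0,0,0],0]])

```text
time: 24.35
tool_pos: [0.4976, 0.1372, 0.0214]
ee_rot: [3.139, 0.0, 1.742]
wrist_force: [0.4, -0.4, 0.1]
width: 0.0004
finger_force: 0.0
```

Call:
carry_out(increments=[[255,[0,6,0],0],[255,[0,6,0],0],[255,[0,6,0],0],[255,[0,6,0],0],[255,[0,6,0],0],[255,[0,4,0],0],[255,[0,0,0],0]])

```text
time: 25.05
tool_pos: [0.5306, 0.143, 0.0211]
ee_rot: [3.14, 0.0, 1.742]
wrist_force: [-0.2, -0.2, 0.8]
width: 0.0005
finger_force: 0.0
```

```bash
python3 st.py
```

```text
[0.53000337 0.1428603  0.02100202] [ 0.3  0.3 -0.4] [ 0.16   0.208  1.641 -0.     1.291 -0.012]
rel -0.0017719362228852905 0.05311828970486811
-0.13 from 0.056 [113, 112, 107, 78, 44, 45, 45, 48, 67, 102, 103, 83, 65, 69, 135]
-0.145 from 0.056 [109, 110, 110, 100, 65, 57, 48, 49, 58, 104, 106, 89, 56, 68, 125]
top [0.0529, 0.0479, 0.0428, 0.0378, 0.0328, 0.0278, 0.0227, 0.0177]
scene [0.0048, 0.0075, 0.0102, 0.0128, 0.0155, 0.0182, 0.0209, 0.0235]
```

Call:
carry_out(increments=[[255,[0,4,0],0],[255,[0,4,0],0],[255,[0,4,0],0],[255,[0,3,0],0],[255,[0,0,0],0]])

```text
time: 25.65
tool_pos: [0.5451, 0.1455, 0.021]
ee_rot: [3.14, 0.0, 1.743]
wrist_force: [1.0, -0.2, -0.5]
width: 0.0002
finger_force: 0.0
```

Call:
carry_out(increments=[[255,[0,2,0],0],[255,[0,2,0],0],[255,[0,0,0],0]])

```text
time: 25.95
tool_pos: [0.548, 0.146, 0.0209]
ee_rot: [-3.141, 0.0, 1.743]
wrist_force: [-2.4, -0.8, 0.4]
width: 0.0005
finger_force: 0.0
```

Call:
carry_out(increments=[[255,[0,1,0],0],[255,[0,1,0],0],[255,[0,0,0],0]])

```text
time: 26.25
tool_pos: [0.5474, 0.146, 0.0206]
ee_rot: [-3.136, 0.0, 1.743]
wrist_force: [-11.9, -3.9, 4.9]
width: 0.0003
finger_force: 0.0
```

Call:
carry_out(increments=[[255,[0,-4,0],0],[255,[0,-10,0],0],[255,[0,-20,0],0],[255,[0,-25,0],0],[255,[0,-25,0],0],[255,[0,-25,0],0],[255,[0,-25,0],0],[255,[0,-25,0],0]])

```text
time: 27.05
tool_pos: [0.3927, 0.1191, 0.0211]
ee_rot: [3.14, 0.0, 1.743]
wrist_force: [-0.3, 0.1, 0.9]
width: 0.0002
finger_force: 0.0
```

```bash
python3 - <<'E'
from h import *
a=robot.snapshot("top");b=robot.snapshot("scene");cv2.imwrite("pics/t9.png",a);cv2.imwrite("pics/s9.png",b)
o=robot.get_obs();t=np.array(o["tool_pos"]);print(t,o["wrist_force"].round(1))
xa=np.array([np.cos(.1693),np.sin(.1693),0]);ya=np.array([-xa[1],xa[0],0]);M0=np.array([.5407,.0908,.169])
for n,im in(("scene",b),("top",a)):
  g=cv2.cvtColor(im,cv2.COLOR_BGR2GRAY)
  for y in(-.14,-.1,-.05,0,.05,.1,.14):
    v=[]
    for x in np.arange(.07,.16,.003):
        u=pix(n,M0+xa*x+ya*y);v.append(int(cv2.getRectSubPix(g,(1,1),tuple(map(float,u)))[0,0]))
    print(n,y,v)
E
```

```text
[0.3908424  0.11890856 0.02041813] [ 0.3 -0.1 -0.3]
scene -0.14 [145, 145, 145, 145, 146, 146, 146, 147, 146, 146, 144, 143, 139, 136, 136, 139, 151, 165, 168, 166, 147, 98, 89, 131, 160, 163, 161, 166, 167, 164]
scene -0.1 [144, 144, 144, 144, 144, 146, 146, 146, 146, 146, 147, 145, 139, 133, 135, 141, 155, 165, 168, 164, 143, 93, 86, 138, 162, 166, 164, 165, 166, 165]
scene -0.05 [144, 144, 144, 144, 144, 145, 146, 145, 146, 147, 146, 145, 138, 133, 133, 139, 153, 166, 168, 163, 138, 82, 91, 140, 163, 165, 163, 165, 166, 163]
scene 0 [143, 143, 142, 142, 142, 141, 142, 143, 142, 141, 141, 137, 130, 130, 134, 138, 152, 166, 168, 162, 132, 82, 98, 144, 162, 160, 157, 161, 167, 164]
scene 0.05 [148, 148, 149, 148, 148, 147, 146, 146, 146, 147, 147, 144, 136, 132, 134, 138, 153, 165, 167, 159, 129, 88, 92, 140, 162, 165, 165, 167, 168, 168]
scene 0.1 [147, 148, 147, 147, 148, 148, 146, 145, 145, 145, 145, 142, 134, 131, 131, 134, 150, 165, 167, 164, 141, 83, 104, 149, 165, 167, 166, 167, 167, 165]
scene 0.14 [147, 148, 147, 147, 147, 145, 145, 146, 145, 145, 144, 141, 135, 131, 130, 13
[... 383 characters left out ...]
, 54, 59, 47, 46, 52, 67, 50, 45, 43, 52, 85, 124, 125, 114, 135, 141, 138, 124, 104, 137, 139, 138, 125, 110, 136, 133, 76]
top 0 [55, 53, 52, 57, 60, 58, 50, 50, 71, 48, 48, 51, 54, 76, 129, 131, 103, 137, 140, 135, 112, 113, 135, 140, 142, 126, 107, 135, 129, 76]
top 0.05 [56, 46, 52, 75, 53, 44, 48, 67, 69, 48, 46, 46, 50, 83, 131, 120, 115, 138, 139, 142, 133, 108, 137, 138, 137, 115, 119, 138, 131, 58]
top 0.1 [61, 48, 50, 60, 50, 42, 44, 58, 57, 43, 43, 46, 56, 94, 126, 112, 118, 138, 138, 139, 121, 112, 135, 139, 136, 118, 114, 135, 124, 68]
top 0.14 [64, 60, 60, 60, 55, 56, 51, 61, 63, 41, 41, 45, 54, 90, 131, 120, 118, 139, 140, 139, 126, 114, 139, 141, 137, 113, 122, 137, 124, 54]
```

Call:
carry_out(increments=[[255,[0,-10,-20],0],[255,[0,-10,-30],0],[255,[0,0,-30],0],[255,[0,0,-30],0],[255,[0,0,-30],0],[255,[0,0,0],0],[255,[0,0,0],0]])

```text
time: 27.85
tool_pos: [0.3749, 0.116, 0.1614]
ee_rot: [3.139, 0.0, 1.743]
wrist_force: [-0.5, -0.1, -0.0]
width: 0.0003
finger_force: 0.0
```

```bash
python3 - <<'E'
from h import *
a=robot.snapshot("top").astype(int);b=cv2.imread("pics/top0.png").astype(int)
d=np.abs(a-b).sum(2)
for n,(x0,y0,x1,y1) in dict(bottle=(388,182,430,222),jar=(155,312,190,345),forceps=(422,272,446,318),spatula=(446,292,484,340),dish=(277,312,318,352),snips=(388,264,418,318)).items(): print(n,(d[y0:y1,x0:x1]>60).sum())
print(robot.get_obs()["wrist_force"]);print(robot.close_job())
E
```

```text
bottle 0
jar 0
forceps 0
spatula 0
dish 0
snips 148
[-1.07210735  0.38256178 -0.48075773]
the job is handed in; nothing more can be done
None
```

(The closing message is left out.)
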